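Hold the big clip open over the desk calendar

TASK

Turn the revolving desk calendar a quarter turn, counterclockwise seen from above, until it clicks into its other stop and its month grid faces the robot's side of the desk. Then squeeze the handles of the big binder clip that is parked on the rim of the pen tray so that its jaws spread, lift it off, and lower it, still wide open, astride the middle of the card's top edge, well over the edge but touching the card nowhere, so that I can slip a note in. Finish like that, holding the clip gaping over the card; do not let go, do not press on the card, and leave the other things on the desk where they lie.

Things in the scene. Friction and masses are not known exactly. Their poses are not given: they have to be found in the camera images.
- calendar (a joint): Angle of the revolving desk calendar, rad, growing counterclockwise seen from above: 0 at the start (against its first click stop), 1.57 against the second. An over-centre spring holds it at either stop: it resists with 0.07 N m up to 0.4 rad, then less, and past 0.79 rad it throws the calendar on by itself to 1.57, where it stays. It cannot turn beyond the stops.
- calendar_foot: Round wooden foot of the calendar, 120 mm across, 12 mm high, fixed to the desk; origin on the turning axis at desk level. On it turns a 104 mm disc with a slotted wooden block (104 mm long, 22 mm thick, top 38 mm above the desk) in which a stiff card stands upright, crossing the axis.
- card_top (a point): Middle of the card's top edge, on the turning axis, 114 mm above the desk; turns with the card. y runs along the edge, z up, -x is the way the front with the month grid looks. The white card is 120 mm wide, 3 mm thick, bare for its upper 76 mm, and firm enough to be pushed on its face to turn the calendar.
- clip: Big binder clip, black, 51 mm wide along its y, 46 g, loose; it starts jaws down and handles up on the pen tray's rim. Origin: midway between the tips of its jaw lips, its lowest point. z: up. x: the line along which the lips part and the handles are squeezed. The spine, 26 mm wide, closes the jaws 25 mm above the origin.
- clip_handles (a point): Point midway between the tops of the clip's two steel wire handles, 57 mm above the clip's origin; same axes as the clip. Over their outsides along x the tops measure 53 mm as parked, 28 mm fully squeezed (handles then upright). Each loop is about 25 mm wide along y and rises 33 mm above the spine.
- clip_lever_a (a joint): Angle of one of the clip's two levers (they move together, mirrored), rad: 0 as parked on the tray wall with 5 mm between the lips, -0.10 shut, 0.36 fully squeezed (stop) with 21 mm between the lips; gap between the lips in mm is about 5 + 48 x angle. The spring needs about 7 N on each handle top to begin to open and 10 N to hold fully open.
- pen_tray: Low dark wooden pen tray with pencils in it, 82 mm (x) by 245 mm (y), rim 19 mm high, walls 5 mm thick; fixed to the desk; origin at the centre of its underside. The clip sits on the long wall at x = -38.5 mm of this frame.
- small_clip: Small black binder clip, 32 mm, lying about; a bystander, not the clip to use. Loose.
- eraser: Eraser in a card sleeve, 21x45x12 mm, a bystander. Loose.
- sticky_notes: Pad of sticky notes, 75x75x16 mm, a bystander. Loose.
- mouse: Computer mouse, 104x62x45 mm, a bystander. Loose.
Things that resemble listed ones, but are neither listed nor needed, are in the scene too. Of the things like the calendar_foot, leave any that is blue; of the rest the larger one is meant.

How it is judged:
By the outcome, as a careful person would: the job done as asked, in the order asked, and still so for the second after the job is handed in, while the arm keeps its last pose, push and grip.
It also fails if it takes over 58 s, if anything falls off the work surface, if the arm or the gripper's body presses on something with over 40 N, if the wrist force passes 120 N, or if a joint passes its speed limit or range.

ROBOT

A 7-joint arm with a two-finger parallel gripper is mounted at the origin on the work surface; the furniture and walls round the work are solid. World frame = base frame: x ahead of the robot, y to its left, z up, the work surface at z = 0. Lengths are in m, angles in rad, forces in N, time in s.
With the tool pointing down it reaches from about 0.4 to 0.9 m from the base axis. Payload 5.6 kg.
Tool frame: the origin (TCP) lies midway between the tips of the shut fingers; the grasp point (between the pads) lies 19 mm behind it; z points along the fingers, y is the line along which they close (so a half turn about z gives the same grasp; the last joint's range is limited). The gripper opens to 92 mm and grips with 3 to 60 N. Pads are 20 mm wide; open, the fingers measure 128 mm over their backs; the gripper's body (75 mm by 189 mm) begins 69 mm behind the grasp point.
Start: joints at [1.103, 0.468, -0.012, 1.603, 0.006, 1.071, -0.056], TCP at [0.268, -0.592, 0.215] pointing down, gripper open.
Joint ranges: [-2.53, 2.53], [-0.31, 2.02], [-1.57, 1.55], [0.28, 2.44], [-1.29, 4.43], [0.15, 1.84], [-2.92, 2.92]. Speed limits (rad/s): [2.57, 2.57, 3.14, 3.14, 3.14, 3.14, 3.14].

INTERFACE

Orientations are given as a unit quaternion [w, x, y, z].
In Python, from bench import manip gives the robot as it stands. The module is installed in compiled form; this text tells all that it offers.
- The arm moves only by the tool play_rows, never from a script. Its argument "commands" is a list of rows, each a list of 6 numbers: the shift along the tool's x, y, z normalised to -1 to 1, where 1 is 25 mm, then the turn, a rotation vector about the tool's x, y, z normalised to -1 to 1, where 1 is 0.08 rad. A call has 1 to 12 rows; each row shifts and turns the commanded pose from where the row before left it, along the tool's axes as they then stand; what a row does not reach is not made up. A row lasts 1/12 s, in which the tool goes at most 41.7 mm and 7.16 degrees, less where a joint would pass 70% of its speed; a pose out of reach is approached as far as the arm can. A call with a number of a shift or a turn outside -1 to 1 is refused whole. A call with a gripper value outside its range is refused whole. "fingers" is the opening, from -1 (shut) to 1 (fully open), set as the call begins (left out, the last holds). The fingers move at their own pace and stop on an object; the grip force is fixed at half the most. Time passes only in rows, so rows that do not move let the fingers close. It gives the time, the measured TCP pose, the force, the opening and the grip force at its end, in the units of the state.
- manip.observe(): the state, without advancing time (a new reading comes with each control period).
- manip.snapshot(name): name is "scene" or "top" or "wrist"; returns a dict with "frame" (384x512x3 uint8, red, green, blue), "fx", "fy", "cx", "cy" (pixels), "world_from_camera" (4x4, takes a point from camera to world coordinates). Camera axes: x right, y down, z forward; pixel columns grow to the right and rows downward; lengths in m; the calibration is good to about 2 mm. A picture is of the moment at which its call begins. There is no depth.
- manip.job_done(): hands the job in; it is judged then, once.
The state is a dict: "t": time; "joint_pos": joint angles; "qvel": joint speeds; "effort": joint torques, N m; "tool_pos": TCP position; "orientation": TCP orientation; "ft_force": force on the tool from outside, world axes, zero at the start; "moment": the same for the moment, N m; "opening": opening from 0.0 (shut) to 1.0 (fully open); "finger_force": force on a finger pad.
Only numpy, scipy, OpenCV 4.12 (cv2) and the standard library are available. Lean on these libraries where they do the work, as an engineer would, in place of code of your own. Each camera call takes 0.05 s, during which the arm holds its last target. There are 200 camera calls.

## Working session

There is one attempt and no reset: what is moved stays moved. The work goes in short steps, Python scripts to look and compute and a tool call to move; the robot and the scene stay as the last step left them, time stands still between calls to the robot, and variables do not carry over. Pictures are saved under pics/ and viewed, at most 15 in all, crops included, and the job is handed in when it is done.

Besides the shell and the picture viewer there is one more tool, called as name([rows], argument=value, ...), one row to a line, values as JSON. play_rows: Moves the arm, as the interface text tells. Its arguments: {"type":"object","properties":{"commands":{"type":"array"},"fingers":{"type":"number"}},"required":["commands"]}

```bash
mkdir -p pics; cat > h.py <<'E'
import numpy as np, cv2
from bench import manip
def snap(n,f):
    s=manip.snapshot(n); cv2.imwrite(f'pics/{f}.png',cv2.resize(s['frame'][:,:,::-1],None,fx=1.5,fy=1.5,interpolation=cv2.INTER_CUBIC)); np.savez(f'pics/{f}.npz',**s); return s
def ray(s,u,v):
    T=np.array(s['world_from_camera']); d=T[:3,:3]@np.array([(u-s['cx'])/s['fx'],(v-s['cy'])/s['fy'],1.]); return T[:3,3],d
def onz(s,u,v,z):
    o,d=ray(s,u,v); return o+d*(z-o[2])/d[2]
def proj(s,p):
    T=np.array(s['world_from_camera']); q=T[:3,:3].T@(np.array(p)-T[:3,3]); return [s['fx']*q[0]/q[2]+s['cx'],s['fy']*q[1]/q[2]+s['cy']]
def tri(s1,p1,s2,p2):
    o,d=ray(s1,*p1);a,b=ray(s2,*p2); t=np.linalg.lstsq(np.c_[d,-b],a-o,rcond=None)[0]; x=o+d*t[0];y=a+b*t[1]; return (x+y)/2,np.linalg.norm(x-y)
E
python3 - <<'E'
from h import *
for n in('scene','top'):
    s=snap(n,n+'0'); print(n,s['fx'],np.round(s['world_from_camera'],3).tolist())
o=manip.observe();print({k:np.round(v,3).tolist() for k,v in o.items()})
E
```

```text
scene 494.15133762838644 [[-0.661, -0.331, 0.674, -0.588], [-0.75, 0.312, -0.583, 0.84], [-0.017, -0.891, -0.454, 0.761], [0.0, 0.0, 0.0, 1.0]]
top 378.82191866928986 [[-0.029, -0.992, 0.124, 0.313], [-0.999, 0.031, 0.014, -0.02], [-0.018, -0.123, -0.992, 0.983], [0.0, 0.0, 0.0, 1.0]]
{'t': 0.1, 'joint_pos': [1.103, 0.468, -0.012, 1.604, 0.006, 1.071, -0.056], 'qvel': [0.001, -0.0, 0.001, -0.002, -0.001, 0.001, -0.0], 'effort': [0.002, -52.165, -0.012, -24.437, -0.057, 0.014, 0.0], 'tool_pos': [0.268, -0.592, 0.214], 'orientation': [-0.001, 0.978, 0.211, -0.0], 'ft_force': [0.041, 0.266, -0.348], 'moment': [-0.024, 0.014, -0.019], 'finger_force': 0.0, 'opening': 1.0}
```

View pics/scene0.png

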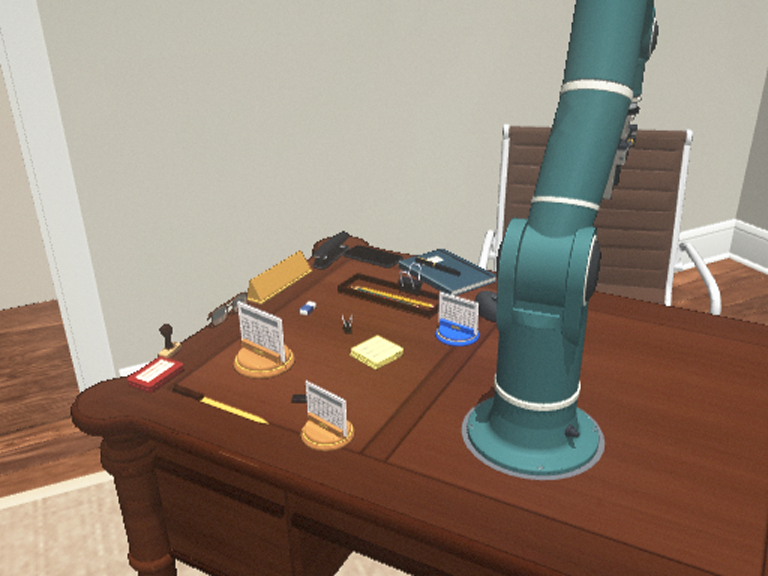

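View pics/top0.png

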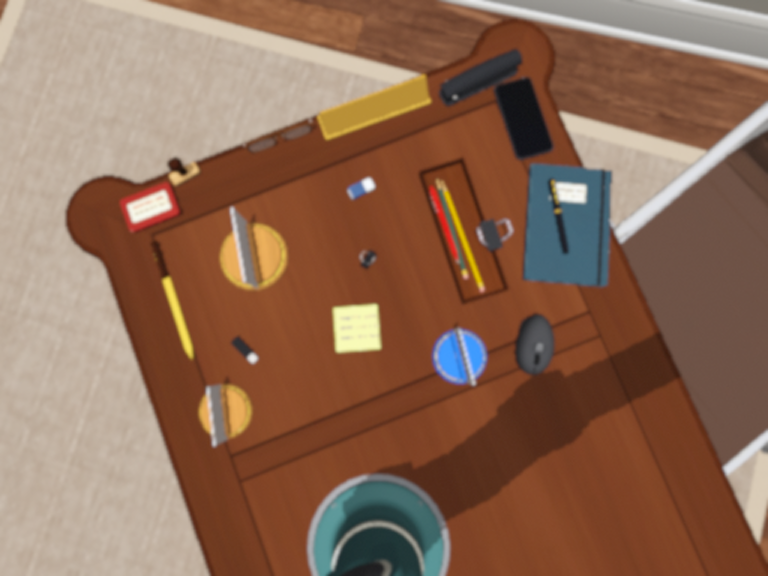

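Could be taken for the calendar: large wooden at scene (264,340)/top (254,256), small wooden at scene (327,415)/top (225,411), and blue at scene (458,325)/top (460,356). I choose the large wooden one. For the clip: the big one on the tray rim at top (495,233)/scene (410,275), not the small one at top (368,258).

```bash
python3 - <<'E'
from h import *
L=lambda f:dict(np.load(f'pics/{f}.npz'))
t,s=L('top0'),L('scene0')
def crop(m,u,v,w=48,h=36): return cv2.resize(m['frame'][v-h:v+h,u-w:u+w,::-1],(400,300),interpolation=cv2.INTER_NEAREST)
im=np.vstack([np.hstack([crop(t,169,165),crop(t,330,155)]),np.hstack([crop(s,176,227),crop(s,273,183)])])
cv2.imwrite('pics/c1.png',im)
for m,n in((t,'top'),(s,'scene')):
    hsv=cv2.cvtColor(m['frame'],cv2.COLOR_RGB2HSV)
    k=cv2.inRange(hsv,(12,110,150),(22,220,255))
    for c in cv2.findContours(k,cv2.RETR_EXTERNAL,cv2.CHAIN_APPROX_NONE)[0]:
        if cv2.contourArea(c)>100:
            e=cv2.fitEllipse(cv2.convexHull(c)); print(n,np.round(e[0],1),np.round(e[1],1),cv2.boundingRect(c),onz(m,*e[0],.012).round(3), (onz(m,e[0][0]+e[1][0]/2,e[0][1],.012)-onz(m,e[0][0]-e[1][0]/2,e[0][1],.012)).round(3))
E
```

```text
top [135.7 275.9] [ 6.9 26.1] (132, 263, 8, 26) [0.225 0.287 0.012] [-0.    -0.017  0.   ]
top [155.2 273.4] [24.8 35.1] (147, 256, 22, 36) [0.23  0.237 0.012] [-0.002 -0.063  0.   ]
top [168.5 170.8] [46.  47.1] (145, 148, 47, 47) [0.491 0.203 0.012] [-0.004 -0.12   0.   ]
top [122. 115.] [11.6 23.1] (112, 108, 21, 16) [0.646 0.327 0.012] [-0.001 -0.031  0.   ]
top [250.7  70.2] [26.9 93. ] (211, 49, 77, 44) [ 0.758 -0.02   0.012] [-0.003 -0.072  0.   ]
top [197.3  14.3] [ 24.3 116.9] (141, 0, 100, 32) [0.925 0.122 0.012] [-0.003 -0.067  0.   ]
scene [217.2 286.2] [27.5 35.8] (201, 275, 35, 25) [0.225 0.255 0.012] [-0.047 -0.05   0.   ]
scene [174.5 237.7] [27.6 41.4] (155, 226, 42, 26) [0.492 0.205 0.012] [-0.055 -0.059  0.   ]
scene [185.8 184.9] [26.2 48.7] (165, 167, 43, 36) [ 0.769 -0.026  0.012] [-0.064 -0.068  0.   ]
```

View pics/c1.png

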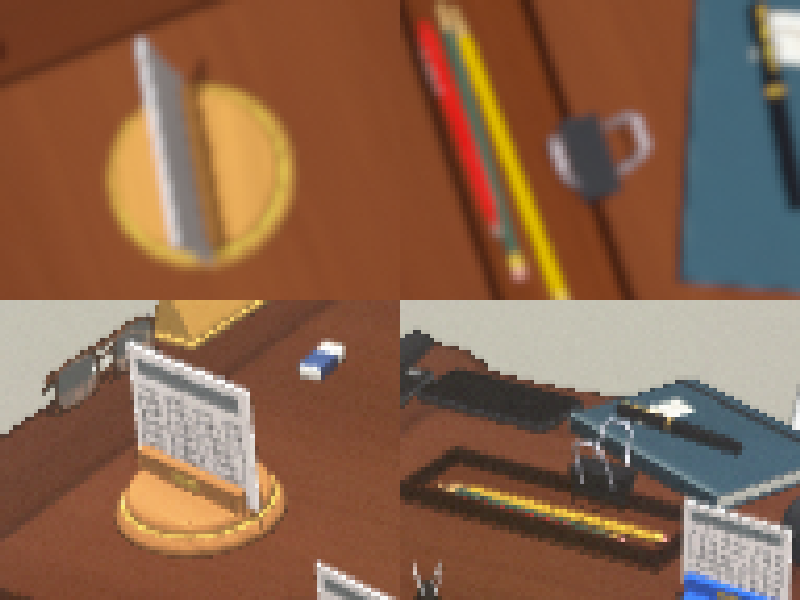

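The crops confirm the choice: the large wooden calendar has its grid facing +y, with the top edge running from crop (138,38) to (178,247). The big clip sits astride the tray's far wall at crop (585,157), with light-coloured wire handles.

```bash
cat >> h.py <<'E'
def need(x,y,z,yaw):  # yaw = world angle of tool x; tool z down
    o=manip.observe(); w,a,b,c=o['orientation']; from scipy.spatial.transform import Rotation as R
    M=R.from_quat([a,b,c,w]).as_matrix(); y0=np.arctan2(M[1,0],M[0,0]); d=np.array([x,y,z])-o['tool_pos']
    f=lambda q:np.array([[np.cos(q),np.sin(q),0],[np.sin(q),-np.cos(q),0],[0,0,-1]])
    print('t',round(o['t'],2),'pos',np.round(o['tool_pos'],4),'yaw',round(np.degrees(y0),2),'tilt z',M[:,2].round(3),'q7',np.round(o['joint_pos'][6],2),'F',np.round(o['ft_force'],1),'op',round(o['opening'],3),'ff',round(o['finger_force'],1))
    dy=(yaw-y0+np.pi)%(2*np.pi)-np.pi
    print(' units now-axes',(d@M/.025).round(2),'turn z units',round(-dy/.08,2),'after-turn axes',(d@f(yaw)/.025).round(2))
E
python3 - <<'E'
from h import *
L=lambda f:dict(np.load(f'pics/{f}.npz'))
t,s=L('top0'),L('scene0')
far=(154.1,138.1);near=(163.7,188.3);sf=(159.2,201.8);sn=(187.5,212.1)
print('top z.114',onz(t,*far,.114).round(4),onz(t,*near,.114).round(4)); print('scene',onz(s,*sf,.114).round(4),onz(s,*sn,.114).round(4)); print(tri(t,far,s,sf),tri(t,near,s,sn))
# tray edges
for a,b in(((420,175),(465,302)),((462,161),(506,290))):
    A=onz(t,a[0]/1.5,a[1]/1.5,.019);B=onz(t,b[0]/1.5,b[1]/1.5,.019);print('tray',A.round(3),B.round(3),np.degrees(np.arctan2(*(A-B)[1::-1])))
print('spine',onz(t,326.4,156.7,.035).round(4))
# handle tops: top right handle crop (643,140) -> ; scene handles
for h in((553,150),(650,140)): print(onz(t,282+(h[0]-400)/4.1667,119+h[1]/4.1667,.065).round(4))
for h in((596,443),(620,424)): print(onz(s,225+(h[0]-400)/4.1667,147+(h[1]-300)/4.1667,.065).round(4))
need(0.5,-0.13,0.25,0.4)
E
```

```text
top z.114 [0.5519 0.2132 0.114 ] [0.4316 0.1906 0.114 ]
scene [0.5423 0.2131 0.114 ] [0.4349 0.1892 0.114 ]
(array([0.55059712, 0.21155357, 0.111327  ]), np.float64(0.005857090731500372)) (array([0.43172046, 0.19059491, 0.1156549 ]), np.float64(0.0010124733552722505))
tray [ 0.624 -0.093  0.019] [ 0.399 -0.16   0.019] 16.70229320138919
tray [ 0.647 -0.167  0.019] [ 0.418 -0.231  0.019] 15.490073141115008
spine [ 0.5103 -0.2051  0.035 ]
[ 0.5089 -0.1806  0.065 ]
[ 0.5131 -0.238   0.065 ]
[ 0.4968 -0.1908  0.065 ]
[ 0.5099 -0.2303  0.065 ]
t 0.1 pos [ 0.2676 -0.5918  0.2137] yaw 24.33 tilt z [-0.001  0.001 -1.   ] q7 -0.06 F [ 0.   0.3 -0.3] op 1.0 ff 0.0
 units now-axes [ 16.08 -13.    -1.43] turn z units 0.31 after-turn axes [ 15.76 -13.39  -1.45]
```

play_rows([
  [0.9,-0.6,-0.15,0,0,0],
  [0.9,-0.6,-0.15,0,0,0],
  [0.9,-0.6,-0.15,0,0,0],
  [0.9,-0.6,-0.15,0,0,0],
  [0.9,-0.6,-0.15,0,0,0],
  [0.9,-0.6,-0.15,0,0,0],
  [0.9,-0.6,-0.15,0,0,0],
  [0.9,-0.6,-0.15,0,0,0],
  [0.9,-0.6,-0.15,0,0,0],
  [0.9,-0.6,-0.15,0,0,0],
  [0.9,-0.6,-0.15,0,0,0],
  [0.9,-0.6,-0.15,0,0,0],
])

```text
t: 1.1
tool_pos: [0.44, -0.3156, 0.2595]
orientation: [-0.0, 0.978, 0.211, -0.0]
ft_force: [0.1, 0.2, -0.1]
opening: 0.998
finger_force: 0.0
```

play_rows([
  [0.8,-0.6,0,0,0,0],
  [0.8,-0.6,0,0,0,0],
  [0.8,-0.6,0,0,0,0],
  [0.8,-0.6,0,0,0,0],
  [0.4,-0.4,0,0,0,0],
  [0,0,0,0,0,0],
  [0,0,0,0,0,0],
])

```text
t: 1.68
tool_pos: [0.4927, -0.2159, 0.2593]
orientation: [-0.0, 0.977, 0.211, -0.0]
ft_force: [0.1, -1.3, -0.2]
opening: 0.998
finger_force: 0.0
```

```bash
python3 - <<'E'
from h import *
s=snap('wrist','w1'); print(np.round(s['world_from_camera'],3).tolist(),s['fx'])
need(0.45,0.25,0.25,0.185)
E
```

```text
[[0.414, -0.879, -0.239, 0.56], [-0.91, -0.399, -0.108, -0.185], [-0.001, 0.262, -0.965, 0.428], [0.0, 0.0, 0.0, 1.0]] 314.8263492839891
t 1.73 pos [ 0.4923 -0.2171  0.2593] yaw 24.3 tilt z [-0.001 -0.    -1.   ] q7 -0.85 F [-0.3 -0.2  0.2] op 0.998 ff 0.0
 units now-axes [  6.15 -17.72   0.36] turn z units 2.99 after-turn axes [  1.77 -18.67   0.37]
```

View pics/w1.png

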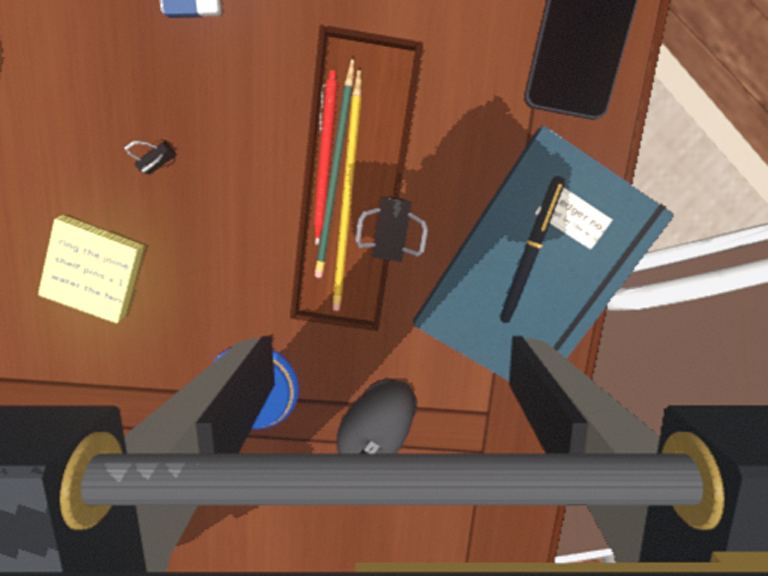

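The wrist view shows the big clip's spine at (390,228) and its handle tops at (360,230) and (425,236). The small clip at (150,155) is clearly another thing.

```bash
python3 - <<'E'
from h import *
L=lambda f:dict(np.load(f'pics/{f}.npz'))
w,t=L('w1'),L('top0')
p=lambda u,v:(u/1.5,v/1.5)
for z0 in (0,.005,.01,.014):
    a,b=onz(w,*p(357,230),z0+.057),onz(w,*p(427.5,235),z0+.057)
    c=onz(w,*p(392,227),z0+.025); e,f=onz(w,*p(396,196),z0+.025),onz(w,*p(387,260),z0+.025)
    print(z0,'handles',((a+b)/2).round(4),np.linalg.norm(a-b).round(4),np.degrees(np.arctan2(*(a-b)[1::-1])).round(1),'spine',c.round(4),'len',np.linalg.norm(e-f).round(4),np.degrees(np.arctan2(*(e-f)[1::-1])).round(1))
A,B=onz(w,*p(422,42),.019),onz(w,*p(378,328),.019);print('wall outer',A,B,np.linalg.norm(A-B),np.degrees(np.arctan2(*(A-B)[1::-1])))
m=w['frame'].astype(int); k=(m.max(2)<75).astype(np.uint8)[125:180,245:275]
r=cv2.minAreaRect(np.argwhere(k)[:,::-1].astype(np.float32)+[245,125]);print(r)
E
```

```text
0 handles [ 0.5128 -0.2068  0.057 ] 0.0557 110.4 spine [ 0.5129 -0.2065  0.025 ] len 0.0552 16.4
0.005 handles [ 0.5135 -0.2065  0.062 ] 0.0549 110.4 spine [ 0.5135 -0.2062  0.03  ] len 0.0545 16.4
0.01 handles [ 0.5141 -0.2062  0.067 ] 0.0542 110.4 spine [ 0.5141 -0.2059  0.035 ] len 0.0538 16.4
0.014 handles [ 0.5146 -0.2059  0.071 ] 0.0536 110.4 spine [ 0.5146 -0.2057  0.039 ] len 0.0532 16.4
wall outer [ 0.65406814 -0.16816214  0.019     ] [ 0.42267299 -0.233445    0.019     ] 0.240427886562826 15.755201821480188Traceback (most recent call last):
  File "<stdin>", line 11, in <module>
cv2.error: OpenCV(4.12.0) /io/opencv/modules/imgproc/src/convhull.cpp:143: error: (-215:Assertion failed) total >= 0 && (depth == CV_32F || depth == CV_32S) in function 'convexHull'
```

play_rows([
  [0.5,-0.95,0,0,0,0.3],
  [0.5,-0.95,0,0,0,0.3],
  [0.5,-0.95,0,0,0,0.3],
  [0.4,-0.95,0,0,0,0.3],
  [0.3,-0.95,0,0,0,0.3],
  [0.3,-0.95,0,0,0,0.3],
  [0.2,-0.95,0,0,0,0.3],
  [0.2,-0.95,0,0,0,0.3],
  [0.1,-0.95,0,0,0,0.3],
  [0.1,-0.95,0,0,0,0.3],
  [0,-0.95,0,0,0,0],
  [0,-0.95,0,0,0,0],
], fingers=-1)

```text
t: 2.73
tool_pos: [0.4831, 0.0812, 0.2595]
orientation: [0.0, 0.996, 0.091, -0.0]
ft_force: [0.4, -0.0, -0.1]
opening: 0.152
finger_force: 0.0
```

play_rows([
  [0,-0.95,0,0,0,0],
  [0,-0.95,0,0,0,0],
  [0,-0.95,0,0,0,0],
  [0,-0.95,0,0,0,0],
  [0,-0.95,0,0,0,0],
  [0,-0.95,0,0,0,0],
  [0,0,0,0,0,0],
  [0,0,0,0,0,0],
])

```text
t: 3.4
tool_pos: [0.4572, 0.2217, 0.2594]
orientation: [0.0, 0.996, 0.092, -0.0]
ft_force: [1.1, 0.2, -0.5]
opening: 0.006
finger_force: 0.0
```

```bash
python3 - <<'E'
from h import *
s=snap('wrist','w2'); need(0.445,0.235,0.075,0.185)
E
```

```text
t 3.45 pos [0.4575 0.2206 0.2593] yaw 10.48 tilt z [-0.    -0.001 -1.   ] q7 -2.01 F [-0.6 -0.4  0.2] op 0.005 ff 0.0
 units now-axes [-0.38 -0.67  7.37] turn z units -0.03 after-turn axes [-0.39 -0.66  7.37]
```

View pics/w2.png

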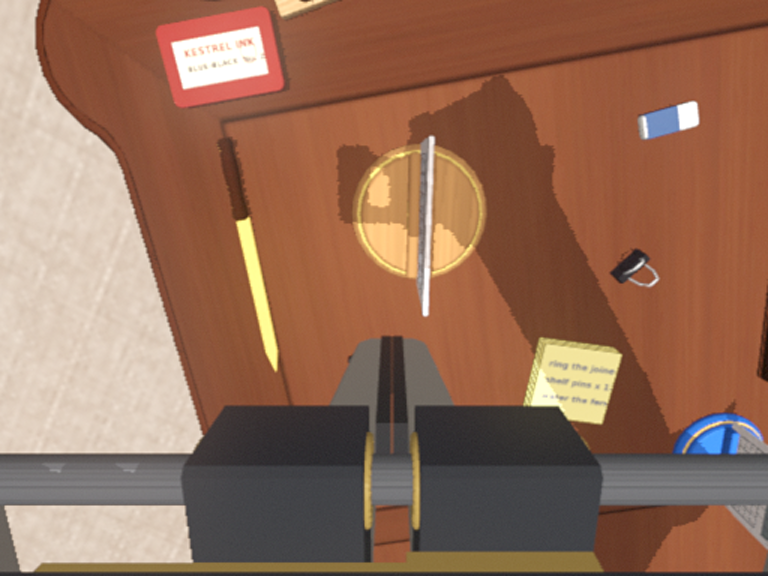

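Wrist view: fingers are shut on the grid side of the card; card top edge runs from (432,137) to (425,315). Lower beside its near end.

play_rows([
  [-0.6,-0.4,0.5,0,0,0],
  [0,0,1,0,0,0],
  [0,0,1,0,0,0],
  [0,0,1,0,0,0],
  [0,0,1,0,0,0],
  [0,0,1,0,0,0],
  [0,0,1,0,0,0],
  [0,0,0.9,0,0,0],
  [0,0,0,0,0,0],
  [0,0,0,0,0,0],
])

```text
t: 4.28
tool_pos: [0.4403, 0.2274, 0.0739]
orientation: [0.001, 0.996, 0.091, -0.001]
ft_force: [0.6, 0.7, 0.8]
opening: 0.004
finger_force: 0.0
```

play_rows([
  [0,0.3,0,0,0,0],
  [0,0.3,0,0,0,0],
  [0,0.3,0,0,0,0],
  [0,0.3,0,0,0,0],
  [0,0.3,0,0,0,0],
  [0,0.3,0,0,0,0],
  [0.1,0.3,0,0,0,0],
  [0.1,0.3,0,0,0,0],
])

```text
t: 4.95
tool_pos: [0.4563, 0.1697, 0.0745]
orientation: [0.001, 0.996, 0.092, -0.0]
ft_force: [-0.2, -0.1, 0.6]
opening: 0.004
finger_force: 0.0
```

play_rows([
  [0,0.3,0,0,0,0],
  [0,0.3,0,0,0,0],
  [0,0.3,0,0,0,0],
  [0,0,0,0,0,0],
  [0,0,0,0,0,0],
])

```text
t: 5.37
tool_pos: [0.4603, 0.1486, 0.0745]
orientation: [0.0, 0.996, 0.092, -0.0]
ft_force: [0.1, 0.4, 0.3]
opening: 0.007
finger_force: 0.0
```

```bash
python3 - <<'E'
from h import *
s=manip.snapshot('top'); snap('scene','s3')
a=s['frame'][100:220,110:240,::-1]; b=dict(np.load('pics/s3.npz'))['frame'][180:280,110:240,::-1]
cv2.imwrite('pics/c3.png',np.hstack([cv2.resize(a,(400,400)),cv2.resize(b,(400,400))]))
need(0.4,0.15,0.25,0.185)
E
```

```text
t 5.47 pos [0.4602 0.1495 0.0746] yaw 10.61 tilt z [-0.  0. -1.] q7 -2.03 F [-0.6  0.6 -0.2] op 0.0 ff 0.0
 units now-axes [-2.36 -0.46 -7.02] turn z units 0.0 after-turn axes [-2.36 -0.46 -7.02]
```

View pics/c3.png

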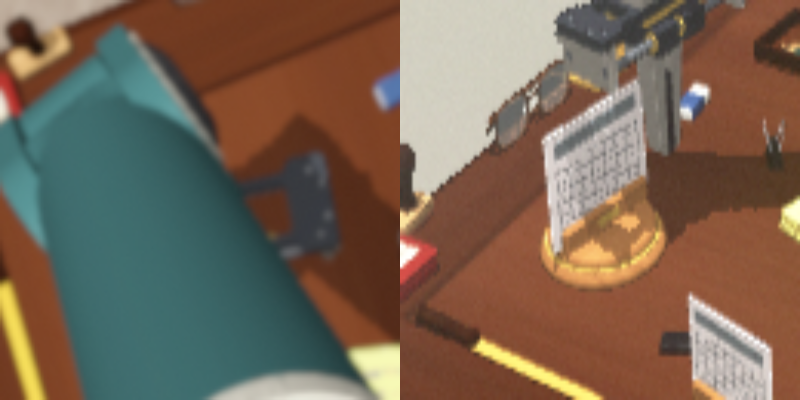

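The scene crop shows the card turned: its top edge now runs from crop (545,140) to (640,85), with the grid toward the robot's side and the fingers beside it. I back off toward the robot, rise, and measure.

```bash
python3 - <<'E'
from h import *
s=dict(np.load('pics/s3.npz'))
A,B=onz(s,157.1,215,.114),onz(s,188,201.2,.114);print(A,B,np.linalg.norm(A-B),np.degrees(np.arctan2(*(A-B)[1::-1])))
print('tcp px crop',(np.array(proj(s,[.46,.149,.0745]))-[110,180])*[3.077,4]+[400,0])
E
```

```text
[0.47825365 0.25966362 0.114     ] [0.488375   0.15024769 0.114     ] 0.10988305969945389 95.28501457717194
tcp px crop [661.73503119 146.25702971]
```

play_rows([
  [-0.5,0,0,0,0,0],
  [-0.7,0,0,0,0,0],
  [-0.6,0.4,0,0,0,0],
  [-0.5,1,-1,0,0,0],
  [-0.4,1,-1,0,0,0],
  [0,1,-1,0,0,0],
  [0,1,-1,0,0,0],
  [0,1,-1,0,0,0],
  [0,1,-1,0,0,0],
  [0,1,-0.5,0,0,0],
])

```text
t: 6.3
tool_pos: [0.4293, -0.0458, 0.2402]
orientation: [0.001, 0.996, 0.093, 0.002]
ft_force: [1.4, 0.1, 0.5]
opening: -0.0
finger_force: 0.0
```

```bash
python3 - <<'E'
from h import *
s=snap('wrist','w4'); snap('top','t4')
need(0.514,-0.206,0.12,np.radians(16))
print('card ends px x1.5',[np.round(np.array(proj(s,p))*1.5) for p in([.502,.143,.114],[.480,.261,.114])])
E
```

```text
t 6.4 pos [ 0.43   -0.0485  0.2395] yaw 10.27 tilt z [ 0.005 -0.002 -1.   ] q7 -1.4 F [ 0.6 -0.1 -1.3] op 0.005 ff 0.0
 units now-axes [2.16 6.79 4.81] turn z units -1.25 after-turn axes [1.49 6.98 4.78]
card ends px x1.5 [array([ 99., 108.]), array([-106.,  108.])]
```

View pics/t4.png

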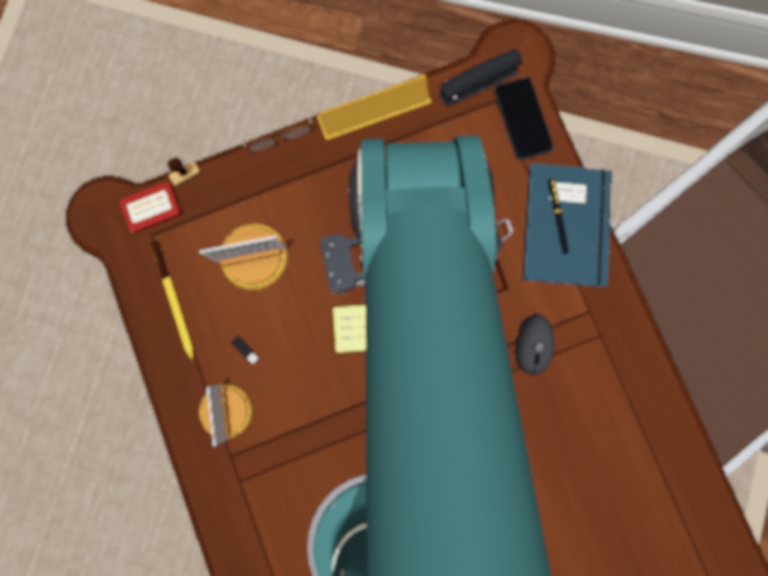

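The top view shows the calendar now with its edge from (200,252) to (283,237), perpendicular to before. Next the clip.

play_rows([
  [0.15,0.8,0.3,0,0,-0.25],
  [0.15,0.8,0.3,0,0,-0.25],
  [0.15,0.8,0.3,0,0,-0.25],
  [0.15,0.8,0.5,0,0,-0.25],
  [0.15,0.8,0.5,0,0,-0.25],
  [0.2,0.8,0.5,0,0,0],
  [0.2,0.8,0.5,0,0,0],
  [0.2,0.8,0.4,0,0,0],
  [0.1,0.6,0.4,0,0,0],
  [0,0,0,0,0,0],
  [0,0,0,0,0,0],
], fingers=0.8)

```text
t: 7.32
tool_pos: [0.5058, -0.2041, 0.1433]
orientation: [-0.001, 0.99, 0.142, -0.001]
ft_force: [-0.5, -0.2, 1.6]
opening: 0.78
finger_force: 0.0
```

```bash
python3 - <<'E'
from h import *
s=snap('wrist','w5')
need(0.514,-0.206,0.12,np.radians(16))
E
```

```text
t 7.37 pos [ 0.5061 -0.2036  0.1441] yaw 16.41 tilt z [-0.001  0.001 -1.   ] q7 -1.09 F [0.7 0.8 0.2] op 0.823 ff 0.0
 units now-axes [0.28 0.18 0.96] turn z units 0.09 after-turn axes [0.28 0.18 0.96]
```

View pics/w5.png

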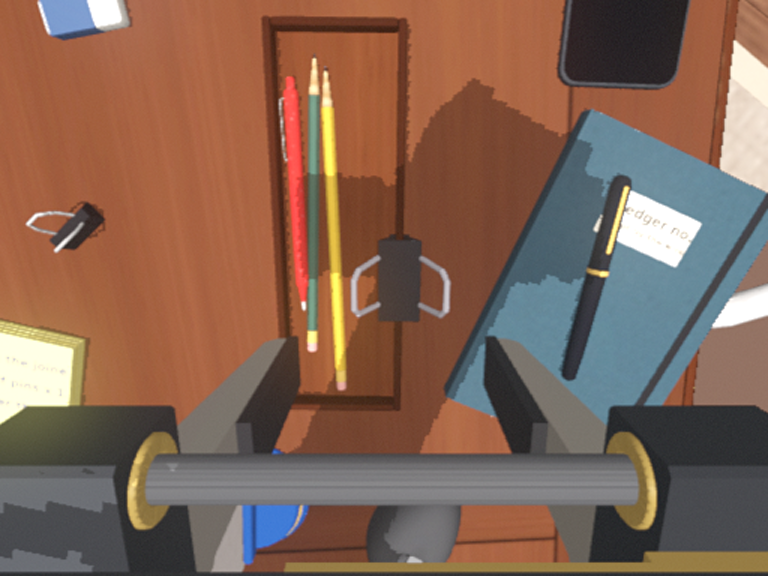

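The clip is seen from above: spine box spans (379..421, 237..321) and handle outer edges are at x=352 and 449, row 288; the fingers straddle it.

```bash
python3 - <<'E'
from h import *
L=lambda f:dict(np.load(f'pics/{f}.npz'))
w,v=L('w5'),L('w1')
p=lambda a,b:(a/1.5,b/1.5)
for z in (.055,.06,.065,.07):
    a,b=onz(w,*p(352,287),z),onz(w,*p(449,288),z); print(z,((a+b)/2).round(4),np.linalg.norm(a-b).round(4),'spine',onz(w,*p(400,279),z-.032).round(4), 'len',np.linalg.norm(onz(w,*p(400,237),z-.032)-onz(w,*p(400,321),z-.032)).round(4),'wid',np.linalg.norm(onz(w,*p(379,279),z-.032)-onz(w,*p(421,279),z-.032)).round(4))
print(tri(w,p(352,287),v,p(357,230)),tri(w,p(449,288),v,p(427.5,235)),tri(w,p(400,279),v,p(392,227)))
a,b=onz(w,*p(352,287),.063),onz(w,*p(449,288),.063);need(*((a+b)/2)[:2],.06,np.radians(16))
E
```

```text
0.055 [ 0.5137 -0.2061  0.055 ] 0.0546 spine [ 0.511  -0.2071  0.023 ] len 0.0545 wid 0.0265
0.06 [ 0.5149 -0.2057  0.06  ] 0.0536 spine [ 0.5121 -0.2067  0.028 ] len 0.0536 wid 0.026
0.065 [ 0.5161 -0.2052  0.065 ] 0.0525 spine [ 0.5133 -0.2063  0.033 ] len 0.0526 wid 0.0256
0.07 [ 0.5174 -0.2048  0.07  ] 0.0515 spine [ 0.5144 -0.2059  0.038 ] len 0.0517 wid 0.0251
(array([ 0.49853371, -0.17993128,  0.02708029]), np.float64(0.0008179623311268294)) (array([ 0.5226161 , -0.23186839,  0.06062728]), np.float64(0.001187950372368384)) (array([ 0.51450354, -0.20580729,  0.03839308]), np.float64(8.859208489979448e-05))
t 7.37 pos [ 0.5061 -0.2036  0.1441] yaw 16.41 tilt z [-0.001  0.001 -1.   ] q7 -1.09 F [0.7 0.8 0.2] op 0.823 ff 0.0
 units now-axes [0.35 0.18 3.36] turn z units 0.09 after-turn axes [0.35 0.18 3.36]
```

play_rows([
  [0.34,0.17,0.5,0,0,0.1],
  [0,0,0.7,0,0,0],
  [0,0,0.7,0,0,0],
  [0,0,0.7,0,0,0],
  [0,0,0.7,0,0,0],
  [0,0,0.5,0,0,0],
  [0,0,0.2,0,0,0],
  [0,0,0,0,0,0],
  [0,0,0,0,0,0],
])

```text
t: 8.12
tool_pos: [0.5162, -0.2066, 0.0452]
orientation: [0.0, 0.99, 0.138, 0.0]
ft_force: [0.4, 0.6, 0.4]
opening: 0.899
finger_force: 0.0
```

```bash
python3 - <<'E'
from h import *
need(0.5148,-0.2055,0.044,np.radians(16))
E
```

```text
t 8.12 pos [ 0.5162 -0.2066  0.0452] yaw 15.89 tilt z [ 0.001 -0.    -1.   ] q7 -1.15 F [0.4 0.6 0.4] op 0.899 ff 0.0
 units now-axes [-0.04 -0.06  0.05] turn z units -0.02 after-turn axes [-0.04 -0.06  0.05]
```

play_rows([
  [0,0,0,0,0,0],
  [0,0,0,0,0,0],
  [0,0,0,0,0,0],
  [0,0,0,0,0,0],
  [0,0,0,0,0,0],
  [0,0,0,0,0,0],
  [0,0,0,0,0,0],
  [0,0,0,0,0,0],
], fingers=-1)

```text
t: 8.78
tool_pos: [0.5156, -0.2072, 0.0445]
orientation: [0.0, 0.99, 0.138, -0.0]
ft_force: [0.2, 0.6, -1.4]
opening: 0.341
finger_force: 9.3
```

```bash
python3 - <<'E'
from h import *
need(0.5148,-0.2055,0.044,np.radians(16)); print(manip.observe()['opening']*92)
s=snap('wrist','w6')
E
```

```text
t 8.78 pos [ 0.5156 -0.2072  0.0445] yaw 15.85 tilt z [-0. -0. -1.] q7 -1.15 F [ 0.2  0.6 -1.4] op 0.341 ff 9.3
 units now-axes [-0.01 -0.07  0.02] turn z units -0.03 after-turn axes [-0.01 -0.07  0.02]
31.373109348240085
```

View pics/w6.png

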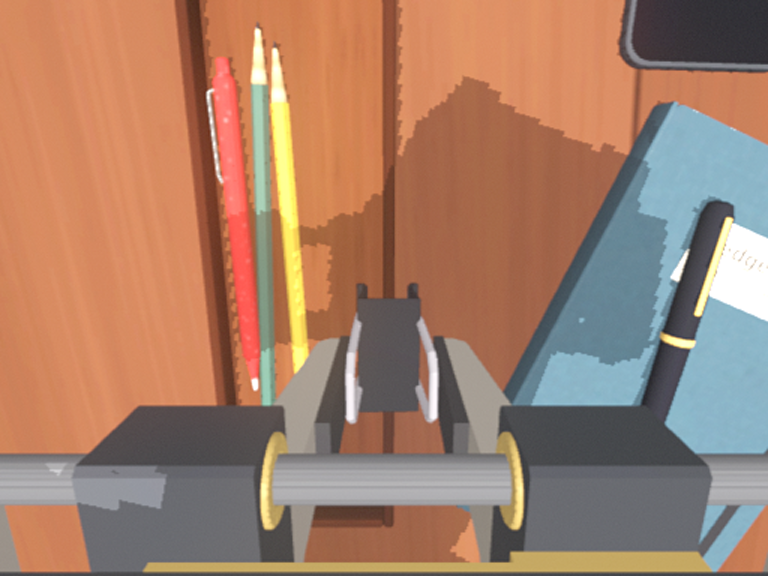

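The fingers hold both handles (x about 350 and 433) and the lips are spreading at (361,290) and (413,290). I finish the squeeze, then lift.

play_rows([
  [0,0,0,0,0,0],
  [0,0,0,0,0,0],
  [0,0,0,0,0,0],
  [0,0,0,0,0,0],
  [0,0,0,0,0,0],
  [0,0,0,0,0,0],
])

```text
t: 9.33
tool_pos: [0.5157, -0.2071, 0.0446]
orientation: [0.0, 0.99, 0.138, -0.0]
ft_force: [0.1, -0.7, -0.1]
opening: 0.299
finger_force: 30.0
```

play_rows([
  [0,0,-0.2,0,0,0],
  [0,0,-0.4,0,0,0],
  [0,0,-0.6,0,0,0],
  [0,0,-0.8,0,0,0],
  [0,0,-0.8,0,0,0],
  [0,0,-0.8,0,0,0],
  [0,0,-0.8,0,0,0],
  [0,0,-0.8,0,0,0],
  [0,0,-0.8,0,0,0],
  [0,0,-0.6,0,0,0],
  [0,0,-0.4,0,0,0],
  [0,0,0,0,0,0],
])

```text
t: 10.33
tool_pos: [0.517, -0.2074, 0.2225]
orientation: [0.001, 0.99, 0.138, 0.002]
ft_force: [1.0, -0.4, -0.0]
opening: 0.296
finger_force: 30.0
```

```bash
python3 - <<'E'
from h import *
need(0.515,-0.206,0.225,np.radians(16)); print(manip.observe()['opening']*92)
a=manip.snapshot('wrist'); np.savez('pics/w7.npz',**a); b=manip.snapshot('scene'); np.savez('pics/s7.npz',**b)
o=manip.observe()['tool_pos']; u,v=map(int,proj(b,o)); print(u,v)
cv2.imwrite('pics/c7.png',np.hstack([cv2.resize(a['frame'][160:310,190:340,::-1],(400,400)),cv2.resize(b['frame'][v-40:v+40,u-40:u+40,::-1],(400,400))]))
E
```

```text
t 10.33 pos [ 0.517  -0.2074  0.2225] yaw 15.86 tilt z [ 0.005 -0.002 -1.   ] q7 -1.07 F [ 1.  -0.4 -0. ] op 0.296 ff 30.0
 units now-axes [-0.06 -0.08 -0.1 ] turn z units -0.03 after-turn axes [-0.06 -0.08 -0.1 ]
27.227300038112627
271 134
```

View pics/c7.png

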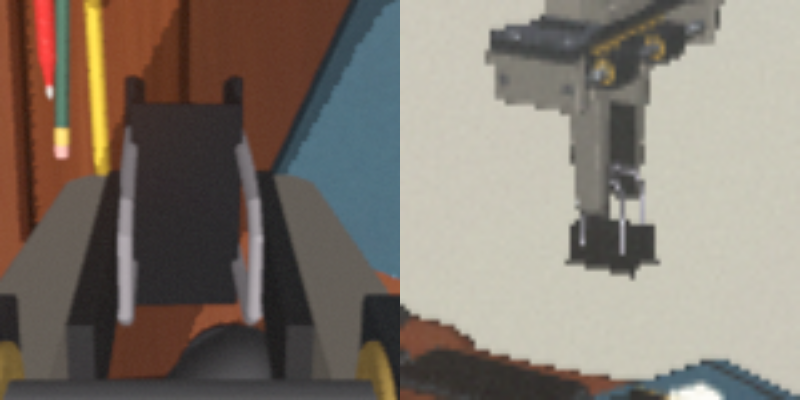

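The clip is lifted and held wide open: spine in left crop spans (133..243), lips at (133,90) and (233,90); the scene crop shows its lowest lip corner at (632,277).

```bash
python3 - <<'E'
from h import *
L=lambda f:dict(np.load(f'pics/{f}.npz'))
w,s=L('w7'),L('s7'); T=np.array([.517,-.2074,.2225]); a=np.radians(15.9); yc=np.array([np.cos(a),np.sin(a),0]); xc=np.array([-np.sin(a),np.cos(a),0])
for h in(.028,.032,.036,.04,.044):
    O=T-[0,0,h]; q=lambda x,y,z:np.round((np.array(proj(s,O+x*xc+y*yc+[0,0,z]))-[231,94])*5+[400,0]); k=lambda x,y,z:np.round((np.array(proj(w,O+x*xc+y*yc+[0,0,z]))-[190,160])*2.667)
    print(h,'scene low',q(.0115,-.0255,0),'right',q(-.0115,-.0255,0),'left',q(.0115,.0255,0),'wrist spine far',k(.013,.0255,.025),k(-.013,.0255,.025),'near',k(.013,-.0255,.025),k(-.013,-.0255,.025),'lip far',k(.0105,.0255,0))
E
```

```text
0.028 scene low [628. 252.] right [645. 241.] left [560. 238.] wrist spine far [131. 102.] [253. 102.] near [135. 317.] [249. 316.] lip far [148.  74.]
0.032 scene low [628. 258.] right [645. 247.] left [560. 244.] wrist spine far [133.  97.] [252.  97.] near [136. 308.] [248. 308.] lip far [149.  70.]
0.036 scene low [628. 264.] right [645. 253.] left [560. 250.] wrist spine far [134.  92.] [251.  92.] near [137. 299.] [247. 299.] lip far [150.  67.]
0.04 scene low [628. 270.] right [645. 259.] left [560. 255.] wrist spine far [135.  88.] [249.  88.] near [138. 291.] [246. 291.] lip far [150.  63.]
0.044 scene low [627. 275.] right [645. 264.] left [560. 261.] wrist spine far [136.  83.] [248.  83.] near [139. 283.] [244. 283.] lip far [151.  60.]
```

play_rows([
  [0,0,-0.1,0,0,-0.5],
  [0,0,-0.2,0,0,-1],
  [0,0,-0.2,0,0,-1],
  [0,0,-0.2,0,0,-1],
  [0,0,-0.2,0,0,-1],
  [0,0,-0.2,0,0,-1],
  [0,0,-0.1,0,0,-1],
  [0,0,0,0,0,-1],
  [0,0,0,0,0,-1],
  [0,0,0,0,0,-1],
  [0,0,0,0,0,-1],
  [0,0,0,0,0,-1],
])

```text
t: 11.43
tool_pos: [0.5149, -0.2068, 0.248]
orientation: [-0.001, 0.825, 0.565, -0.001]
ft_force: [0.0, 0.3, -0.3]
opening: 0.302
finger_force: 30.0
```

play_rows([
  [0,0,0,0,0,-1],
  [0,0,0,0,0,-1],
  [0,0,0,0,0,-1],
  [0,0,0,0,0,-1],
  [0,0,0,0,0,-1],
  [0,0,0,0,0,-1],
  [0,0,0,0,0,-1],
  [0,0,0,0,0,0],
  [0,0,0,0,0,0],
])

```text
t: 12.18
tool_pos: [0.5151, -0.2069, 0.2484]
orientation: [-0.001, 0.639, 0.769, -0.0]
ft_force: [0.4, 0.1, -0.1]
opening: 0.299
finger_force: 30.0
```

```bash
python3 - <<'E'
from h import *
need(0.491,0.205,0.25,np.radians(100.6))
E
```

```text
t 12.18 pos [ 0.5151 -0.2069  0.2484] yaw 100.52 tilt z [-0.002  0.001 -1.   ] q7 0.33 F [ 0.4  0.1 -0.1] op 0.299 ff 30.0
 units now-axes [16.38  2.06 -0.04] turn z units -0.02 after-turn axes [16.37  2.08 -0.06]
```

play_rows([
  [0.4,0.1,0,0,0,0],
  [0.8,0.2,0,0,0,0],
  [1,0.2,0,0,0,0],
  [1,0.2,0,0,0,0],
  [1,0.2,0,0,0,0],
  [1,0.2,0,0,0,0],
  [1,0.2,0,0,0,0],
  [1,0.2,0,0,0,0],
  [1,0.2,0,0,0,0],
  [1,0.2,0,0,0,0],
  [1,0.2,0,0,0,0],
  [1,0.15,0,0,0,0],
])

```text
t: 13.18
tool_pos: [0.5187, 0.0806, 0.2494]
orientation: [-0.0, 0.639, 0.769, -0.0]
ft_force: [1.1, 0.3, -0.7]
opening: 0.301
finger_force: 30.0
```

play_rows([
  [1,0,0,0,0,0],
  [0.8,0,0,0,0,0],
  [0.4,0,0,0,0,0],
  [0,0,0,0,0,0],
  [0,0,0,0,0,0],
  [0,0,0,0,0,0],
])

```text
t: 13.68
tool_pos: [0.5093, 0.1311, 0.2493]
orientation: [0.0, 0.639, 0.769, -0.0]
ft_force: [0.0, -0.8, -1.1]
opening: 0.3
finger_force: 30.0
```

```bash
python3 - <<'E'
from h import *
need(0.491,0.205,0.25,np.radians(100.6))
s=snap('wrist','w8')
print([np.round(np.array(proj(s,p))*1.5) for p in([.5025,.1433,.114],[.4805,.2612,.114],[.4915,.2022,.114],[.4915,.2022,.012])])
E
```

```text
t 13.68 pos [0.5093 0.1311 0.2493] yaw 100.53 tilt z [-0.    -0.001 -1.   ] q7 -0.33 F [ 0.  -0.8 -1.1] op 0.3 ff 30.0
 units now-axes [ 3.04 -0.18 -0.03] turn z units -0.02 after-turn axes [ 3.04 -0.18 -0.03]
[array([384., 260.]), array([383.,  61.]), array([383., 166.]), array([385., 166.])]
```

View pics/w8.png

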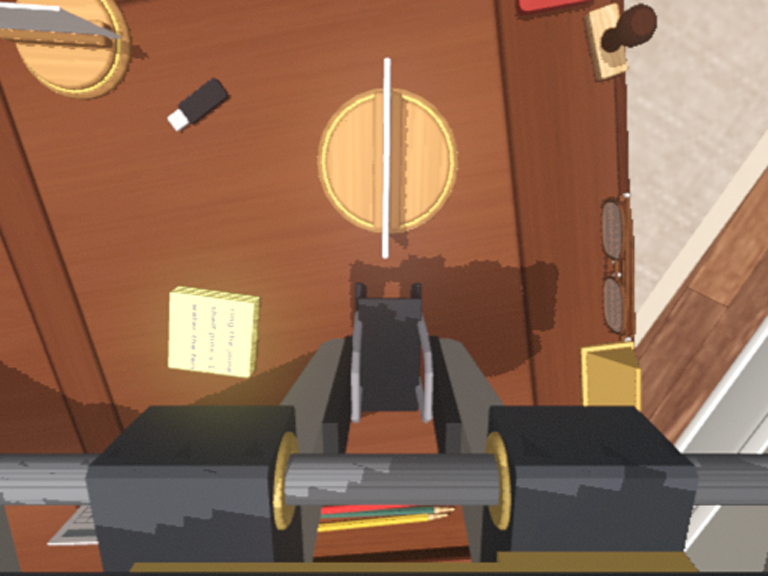

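The card edge runs from (387,58) to (386,257), foot centre at (388,161); the clip's spine spans (357..421, 298..411), with the lips at (361,290) and (413,290).

```bash
python3 - <<'E'
from h import *
s=dict(np.load('pics/w8.npz')); p=lambda a,b:(a/1.5,b/1.5); T=np.array(manip.observe()['tool_pos'])
A,B=onz(s,*p(387,58),.114),onz(s,*p(386,257.5),.114);C=(A+B)/2
print('card',A,B,C,np.linalg.norm(A-B),np.degrees(np.arctan2(*(A-B)[1::-1])),'foot',onz(s,*p(387.5,161),.012))
q=np.radians(100.5);tx=np.array([np.cos(q),np.sin(q),0]);ty=np.array([np.sin(q),-np.cos(q),0])
for h in(.038,.041,.044):
    z=T[2]-h+.025; a,b=onz(s,*p(389,298),z),onz(s,*p(389,411),z);m=(a+b)/2
    l,r=onz(s,*p(357,310),z),onz(s,*p(421,310),z); d=C-m
    print(h,'len',np.linalg.norm(a-b).round(4),'wid',np.linalg.norm(l-r).round(4),'off tx,ty',((m-T)@tx).round(4),((m-T)@ty).round(4),'need units',(d@tx/.025).round(2),(d@ty/.025).round(2))
E
```

```text
card [0.48281801 0.26306487 0.114     ] [0.50374896 0.14556436 0.114     ] [0.49328349 0.20431462 0.114     ] 0.11935022444419342 100.10043366930077 foot [0.49271291 0.20609772 0.012     ]
0.038 len 0.0504 wid 0.0258 off tx,ty -0.0025 -0.0003 need units 3.1 -0.09
0.041 len 0.0512 wid 0.0263 off tx,ty -0.0038 -0.0003 need units 3.16 -0.09
0.044 len 0.052 wid 0.0267 off tx,ty -0.005 -0.0003 need units 3.21 -0.09
```

play_rows([
  [0.4,0,0,0,0,0],
  [0.8,0,0,0,0,0],
  [0.8,-0.09,0,0,0,0],
  [0.8,0,0,0,0,0],
  [0.36,0,0.2,0,0,0],
  [0,0,0.6,0,0,0],
  [0,0,0.8,0,0,0],
  [0,0,0.8,0,0,0],
  [0,0,0.6,0,0,0],
  [0,0,0.3,0,0,0],
  [0,0,0,0,0,0],
  [0,0,0,0,0,0],
])

```text
t: 14.73
tool_pos: [0.4925, 0.2096, 0.1671]
orientation: [-0.0, 0.639, 0.77, -0.0]
ft_force: [-0.0, 0.4, 0.4]
opening: 0.302
finger_force: 30.0
```

```bash
python3 - <<'E'
from h import *
q=np.radians(100.3);tx=np.array([np.cos(q),np.sin(q),0]);C=np.array([.4933,.2045,0])
need(*(C+.0035*tx)[:2],0.14,q)
a=manip.snapshot('wrist'); b=manip.snapshot('scene'); np.savez('pics/w9.npz',**a); np.savez('pics/s9.npz',**b)
u,v=map(int,proj(b,[.493,.204,.12])); print(u,v)
cv2.imwrite('pics/c9.png',np.hstack([cv2.resize(a['frame'][130:310,165:345,::-1],(400,400)),cv2.resize(b['frame'][v-35:v+35,u-35:u+35,::-1],(400,400))]))
E
```

```text
t 14.73 pos [0.4925 0.2096 0.1671] yaw 100.63 tilt z [-0.  0. -1.] q7 -0.57 F [-0.   0.4  0.4] op 0.302 ff 30.0
 units now-axes [-0.07 -0.    1.08] turn z units 0.07 after-turn axes [-0.07 -0.    1.08]
171 204
```

View pics/c9.png

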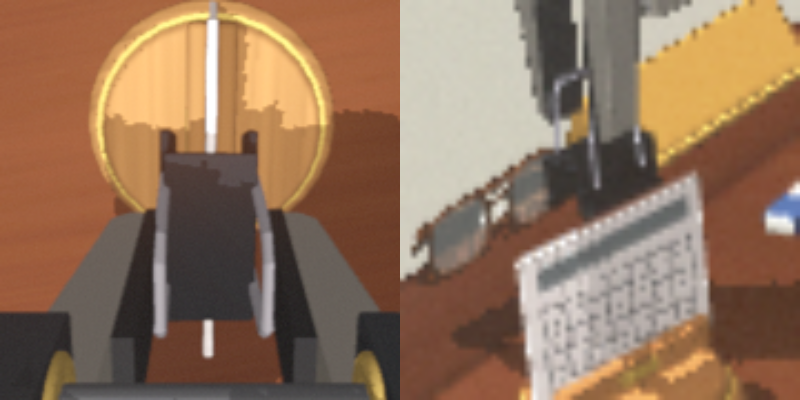

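The card lies centred (x=211) between the lips' inner sides (176..242), and the clip is just above the edge. I lower it.

play_rows([
  [0,0,0.15,0,0,0.07],
  [0,0,0.2,0,0,0],
  [0,0,0.2,0,0,0],
  [0,0,0.2,0,0,0],
  [0,0,0.15,0,0,0],
  [0,0,0.15,0,0,0],
  [0,0,0.05,0,0,0],
  [0,0,0,0,0,0],
  [0,0,0,0,0,0],
  [0,0,0,0,0,0],
])

```text
t: 15.67
tool_pos: [0.4924, 0.2099, 0.1397]
orientation: [0.0, 0.641, 0.768, 0.0]
ft_force: [-0.2, -0.0, 0.2]
opening: 0.302
finger_force: 30.0
```

```bash
python3 - <<'E'
from h import *
q=np.radians(100.3);tx=np.array([np.cos(q),np.sin(q),0]);C=np.array([.4933,.2045,0])
need(*(C+.0035*tx)[:2],0.14,q)
a=manip.snapshot('wrist'); b=manip.snapshot('scene'); np.savez('pics/w10.npz',**a); np.savez('pics/s10.npz',**b)
u,v=171,204
cv2.imwrite('pics/c10.png',np.hstack([cv2.resize(a['frame'][130:310,165:345,::-1],(400,400)),cv2.resize(b['frame'][v-35:v+35,u-35:u+35,::-1],(400,400))]))
xc=np.array([-tx[1],tx[0],0])
for z in (.094,.100,.106):
    O=C+[0,0,z]; print(z,[np.round((np.array(proj(b,O+xc*.0115+tx*y))-[136,169])*400/70+[400,0]) for y in(-.0255,.0255)])
E
```

```text
t 15.67 pos [0.4924 0.2099 0.1397] yaw 100.33 tilt z [ 0.  0. -1.] q7 -0.61 F [-0.2 -0.   0.2] op 0.302 ff 30.0
 units now-axes [-0.08 -0.   -0.01] turn z units 0.01 after-turn axes [-0.08 -0.   -0.01]
0.094 [array([658., 238.]), array([582., 278.])]
0.1 [array([657., 227.]), array([581., 267.])]
0.106 [array([656., 217.]), array([580., 256.])]
```

View pics/c10.png

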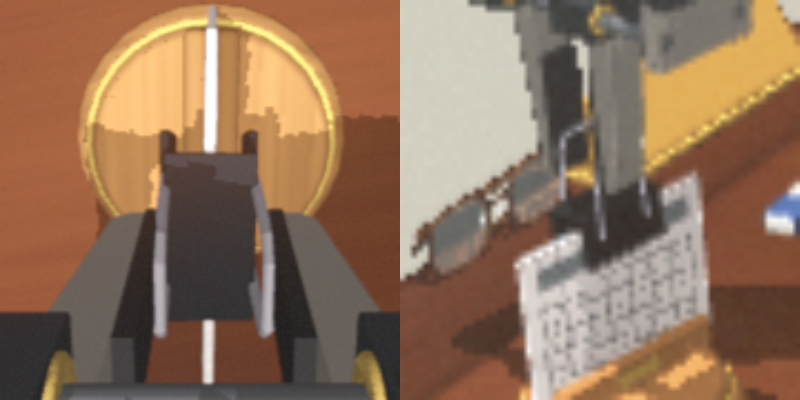

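```bash
python3 - <<'E'
from h import *
b=dict(np.load('pics/s10.npz')); w=dict(np.load('pics/w10.npz')); q=np.radians(100.3);tx=np.array([np.cos(q),np.sin(q),0]);C=np.array([.4933,.2045,0])
print([np.round((np.array(proj(b,C+[0,0,.114]+tx*y))-[136,169])*400/70+[400,0]) for y in(-.06,.06)])
for h in(.038,.041): print(h,[np.round((np.array(proj(w,C+[0,0,.1397-h+.025]+tx*y))-[165,130])*400/180) for y in(-.0255,.0255)], 'card far',np.round((np.array(proj(w,C+[0,0,.114]+tx*.06))-[165,130])*400/180))
E
```

```text
[array([687., 171.]), array([509., 262.])]
0.038 [array([210., 330.]), array([210., 161.])] card far [210.  28.]
0.041 [array([210., 324.]), array([210., 158.])] card far [210.  28.]
```

The clip straddles the edge with its front lip about 14 mm below the top, and the card is centred in the gap. The measured offset along the edge is about 1 mm and the force reading is near zero.

```bash
python3 -c "
from bench import manip
print(manip.job_done())"
```

```text
the job is handed in; nothing more can be done
None
```

The calendar is turned to its second stop with the month grid facing the robot's side, and I handed the job in with the clip held fully squeezed open astride the middle of the card's top edge, about 14 mm down and touching the card nowhere as far as the images and near-zero force reading show (the judge returned no verdict).

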